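# Pin the template clamp shut

## Robot

A 6-joint arm with a two-finger parallel gripper is mounted at the origin on the work surface. World frame = base frame: x ahead of the robot, y to its left, z up, the work surface at z = 0. Lengths are in m, angles in rad, forces in N, time in s.
With the tool pointing down it reaches from about 0.4 to 0.825 m from the base axis. Payload 7 kg.
Tool frame: the origin (TCP) lies midway between the tips of the shut fingers; the grasp point (between the pads) lies 19 mm behind it; z points along the fingers, y is the line along which they close (so a half turn about z gives the same grasp; the last joint's range is limited). The gripper opens to 88 mm and grips with 3 to 60 N. Pads are 19 mm wide; open, the fingers measure 130 mm over their backs; the gripper's body (78 mm by 193 mm) begins 47 mm behind the grasp point.
Start: joints at [-0.833, 0.359, 0.012, 0, -1.224, -0.288], TCP at [0.293, -0.608, 0.197] pointing down, gripper open.
Joint ranges: [-3.07, 3.07], [-1.43, 2.12], [-1.02, 1.25], [-3.03, 1.67], [-3.05, -0], [-3.03, 3.03]. Speed limits (rad/s): [2.39, 2.39, 3.01, 3.14, 3.14, 3.14].

## Interface

Orientations are given as [roll, pitch, yaw] about the fixed x, y, z axes, in that order (R = Rz(yaw) Ry(pitch) Rx(roll)).
In Python, from station import get_state, grab_frame, calibration, job_done, boxes_of, regions_of, spot_point gives the robot as it stands. The module is installed in compiled form; this text tells all that it offers.
- The arm moves only by the tool arm_command, never from a script. Its argument "commands" is a list of rows, each an object of numbers: "tx", "ty", "tz": the shift along the tool's x, y, z each as a share of 25 cm, from -1 to 1; "twist": the turn about the tool's z as a share of 180 degrees, from -1 to 1. A call has exactly 8 rows; each row is the pose to reach, as a shift and turn from the pose commanded when the call began, along the tool's axes at that moment, turning the shorter way round; what a row does not reach only later rows make up. A row lasts 1/12 s, in which the tool goes at most 41.7 mm and 7.16 degrees, less where a joint would pass 70% of its speed; a pose out of reach is approached as far as the arm can. A call with a number of a shift or a turn outside -1 to 1 is refused whole. A call with a gripper value outside its range is refused whole. "claw" is the opening, from 0 (shut) to 1 (fully open), set as the call begins (left out, the last holds). The fingers move at their own pace and stop on an object; "grip_force" is the grip in N (left out, the last holds). Time passes only in rows, so rows that repeat a pose let the fingers close, or fill a call up. It gives the time, the measured TCP pose, the force, the opening and the grip force at its end, in the units of the state.
- get_state(): the state, without advancing time (a new reading comes with each control period).
- grab_frame(name): name is "side" or "top" or "wrist"; returns the picture (420x560x3 uint8, red, green, blue); there is no depth.
- calibration(name): a dict with "camera_matrix" (3x3 intrinsics, pixels), "extrinsics" (4x4, takes a point from camera to world coordinates). Camera axes: x right, y down, z forward; pixel columns grow to the right and rows downward; lengths in m; the calibration is good to about 2 mm. The wrist camera is an equidistant fisheye: a pixel r from the principal point sees the ray r / f radians off the axis. A picture is of the moment at which its call begins: read the wrist's pose just before it. calibration takes no time and is no camera call; for the wrist camera it gives the pose at the moment of the call.
- job_done(): hands the job in; it is judged then, once.
Trained networks look in the newest picture that a camera, given by its name, has taken for a name from the list of things; names that differ only in an ending like _2 or _b are one class to them, and where a whole thing is asked for, a point or a joint stands for the part that bears it (a point fixed in the world has none). Each returns a list of dicts, best first, with "score" (0 to 1); they miss things now and then, are a little off and sometimes report something else, mostly with a low value. They report only what shows in the picture. A call takes as long as a camera call.
- boxes_of(query, camera): "rect" ([left, top, right, bottom] in pixels, round what is visible of it).
- regions_of(query, camera): "region" (420x560 bool, what is visible of it) and "rect" ([left, top, right, bottom] in pixels, round what is visible of it).
- spot_point(query, camera): "uv" ([column, row] in pixels: a listed point, or the origin of a listed thing).
The state is a dict: "t": time; "q": joint angles; "qd": joint speeds; "joint_efforts": joint torques, N m; "eef_pos": TCP position; "ee_rot": TCP orientation; "force": force on the tool from outside, world axes, zero at the start; "moment": the same for the moment, N m; "width": finger opening in m; "gripper_force": force on a finger pad.
Only numpy, scipy, OpenCV 4.12 (cv2) and the standard library are available. Lean on these libraries where they do the work, as an engineer would, in place of code of your own. Each camera call takes 0.05 s, during which the arm holds its last target. There are 200 camera calls.

## Task

Close and lock the template clamp: first push its raised arm all the way down between the two cheeks, then lay the red-handled lock pin in the V trough with its steel shank towards the cheeks and let go of it there, then push it home through both cheeks and the arm. Leave the blue-handled punch in its rest and do not knock over the jar.

Things in the scene. Friction and masses are not known exactly. Their poses are not given: they have to be found in the camera images.
- clamp: green base of the template clamp, fixed (yaw varies); origin on the table under the middle of the clevis. Arm hinge 180 mm from it along own -x, 55 mm up, axis along own y. Clevis: two steel cheeks 44 mm wide (x), 10 mm thick, tops 75 mm up, at own y = 12 to 22 and -22 to -12 mm, each with a 15 mm hole along y, 55 mm up; the arm's tongue fits between them
- clevis_hole (a point): centre of the hole's mouth in the outer (+y) face of the +y cheek, 55 mm above the table; axes as clamp; the pin goes in along own -y
- clamp_arm (a joint): angle of the aluminium clamp arm, rad: 0 = fully down (its 16 mm hole in line with the cheeks' holes), grows as the tip rises; stiff hinge, stays where it is left; starts 0.3 to 0.65
- press_pad (a point): centre of the top of the yellow press pad (36 mm along the arm, 34 mm wide) on the arm, 120 mm from the hinge axis; when the arm is down it is 70 mm above the table at clamp x = -60 mm
- pin: lock pin, 110 g: red handle 24 mm diameter, 55 mm long, black band; steel shank 12 mm diameter, 56 mm long, tapered tip. Origin on the axis at the shoulder between them; handle along own +y, shank along own -y; may be rolled about y. Starts level, axis 42 mm above the table, handle in a wooden V-block rest (44 x 60 mm, wall tops 7.4 mm below the axis), shank overhanging
- punch: blue-handled punch in the other rest: same handle as the pin, shank 18 mm diameter and 36 mm long (too thick for the holes); origin at its shoulder, axes as for the pin. Not to be used
- jar: amber glass jar with white cap, 68 mm diameter, 85 mm tall, beyond the clamp; origin at the centre of its underside
- trough (a point): outer open end of the steel V trough, on the hole axis (55 mm up, clamp y = 150 mm); the trough runs from here along own -y to the +y cheek. It carries a 24 mm cylinder with its axis on the hole axis; wall top edges 47.6 mm above the table, 9.5 mm either side of the centre; green block below 40 mm wide, 37 mm high. Axes as clamp

How it is judged:
On the way, in this order (a step that is already met when the one before it is completed fails the run):
1. the clamp arm is fully down (within 0.035 rad) (value of joint clamp_arm below 0.035 rad), for 0.2 s.
2. with the arm down, the pin lies let go in the V trough on the hole axis (within 5 mm), shank towards the cheeks, its shoulder 30 to 90 mm out from the +y cheek's outer face (value of joint clamp_arm below 0.035 rad and x of pin in the frame of clevis_hole between -0.005 and 0.005 m and z of pin in the frame of clevis_hole between -0.005 and 0.005 m and y of pin in the frame of clevis_hole between 0.03 and 0.09 m and angle between the y axis of pin and the y axis of clevis_hole, either way round below 0.1 rad and contact force between pin and the fingers below 0.2 N), for 0.2 s.
At the end, for the whole second after the job is handed in: Arm fully down (within 0.035 rad); red pin fully home through both cheeks and arm: shoulder within 4 mm of the +y cheek's outer face, axis within 4 mm and 0.1 rad of the hole axis, at rest; blue punch within 20 mm of where it started; jar upright (within 0.3 rad) (value of joint clamp_arm below 0.035 rad and y of pin in the frame of clevis_hole between -0.004 and 0.004 m and x of pin in the frame of clevis_hole between -0.004 and 0.004 m and z of pin in the frame of clevis_hole between -0.004 and 0.004 m and angle between the y axis of pin and the y axis of clevis_hole, either way round below 0.1 rad and linear speed of pin below 0.02 m/s and distance of punch from where it was at the start of the episode below 0.02 m and angle between jar's own z axis and vertical below 0.3 rad); the robot touches nothing.
It fails at once if the jar is knocked over (angle between jar's own z axis and vertical above 0.5 rad).
It fails at once if the blue punch is moved more than 30 mm from where it started (distance of punch from where it was at the start of the episode above 0.03 m).
It also fails if it takes over 61 s, if anything falls off the work surface, if the arm or the gripper's body presses on something with over 40 N, if the wrist force passes 120 N, or if a joint passes its speed limit or range.

## Working session

There is one attempt and no reset: what is moved stays moved. The work goes in short steps, Python scripts to look and compute and a tool call to move; the robot and the scene stay as the last step left them, time stands still between calls to the robot, and variables do not carry over. Pictures are saved under pics/ and viewed, at most 10 in all, crops included, and the job is handed in when it is done.

Besides the shell and the picture viewer there is one more tool, called after "Request:" as a command line: name --argument value ..., lists and objects as JSON in quotes. arm_command: Moves the arm, as the interface text tells. Shift numbers are shares of 25 cm and turn numbers shares of 180 degrees, none past 1 either way. Its arguments: {"type":"object","properties":{"commands":{"type":"array"},"claw":{"type":"number"},"grip_force":{"type":"number"}},"required":["commands"]}

```bash
mkdir -p pics
cat > h.py <<'E'
import numpy as np, cv2
from station import *
def save(n,f): cv2.imwrite(f'pics/{f}.png',cv2.cvtColor(grab_frame(n),cv2.COLOR_RGB2BGR))
def ray(n,uv):
    c=calibration(n);K=np.array(c['camera_matrix']);E=np.array(c['extrinsics'])
    d=np.linalg.inv(K)@[uv[0],uv[1],1.]
    if n=='wrist':
        r=np.hypot(d[0],d[1]); d=np.array([d[0]/r*np.sin(r),d[1]/r*np.sin(r),np.cos(r)])
    return E[:3,3],E[:3,:3]@d
def atz(n,uv,z):
    o,d=ray(n,uv); return o+d*(z-o[2])/d[2]
def tri(a,b):
    (o,d),(p,e)=ray(*a),ray(*b)
    d=d/np.linalg.norm(d);e=e/np.linalg.norm(e)
    s=np.linalg.lstsq(np.c_[d,-e],p-o,rcond=None)[0]
    x,y=o+d*s[0],p+e*s[1]; return (x+y)/2,np.linalg.norm(x-y)
E
python3 - <<'E'
from h import *
np.set_printoptions(precision=4,suppress=True)
s=get_state();print(s['t'],s['eef_pos'],s['ee_rot'],s['force'])
save('top','top0');save('side','side0')
Z=dict(clamp=0,clevis_hole=.055,pin=.042,punch=.042,trough=.055,jar=0,press_pad=.1)
for q in Z:
    P={}
    for n in('top','side'):
        r=spot_point(q,n)
        if r: P[n]=r[0]['uv'];print(q,n,round(r[0]['score'],2),np.round(P[n],1),atz(n,P[n],Z[q]))
    if len(P)==2: print('  tri',*tri(('top',P['top']),('side',P['side'])))
E
```

```text
0.0 [ 0.2932 -0.6074  0.196 ] [ 3.1399 -0.0002 -2.6919] [ 0.5075  1.325  -0.2409]
clamp top 0.92 [376.6 205.3] [ 0.5882 -0.1794  0.    ]
clevis_hole top 0.91 [373.1 204.3] [ 0.5884 -0.1619  0.055 ]
clevis_hole side 0.93 [325.9 285.1] [ 0.5867 -0.162   0.055 ]
  tri [ 0.5879 -0.1617  0.0541] 0.001356581806704272
pin top 0.88 [176.  269.7] [0.4519 0.2846 0.042 ]
pin side 0.75 [152.1 191.4] [0.4502 0.2947 0.042 ]
  tri [0.4501 0.284  0.048 ] 0.004951399285018924
punch top 0.56 [186.7 217.6] [0.5692 0.2585 0.042 ]
punch side 0.57 [210.3 182. ] [0.5764 0.2553 0.042 ]
  tri [0.5727 0.2567 0.0425] 0.007794952538282991
trough top 0.66 [317.2 225.8] [ 0.5436 -0.0365  0.055 ]
trough side 0.62 [269.  250.3] [ 0.5546 -0.0348  0.055 ]
  tri [ 0.5474 -0.0384  0.0608] 0.00873685009512899
jar top 0.64 [316.4 133.2] [ 0.7624 -0.0434  0.    ]
jar side 0.89 [354.6 234.6] [ 0.762 -0.041  0.   ]
  tri [ 0.7614 -0.0428  0.0017] 0.00169657107081352
press_pad top 0.82 [398.4 237.1] [ 0.5156 -0.2053  0.1   ]
press_pad side 0.91 [312.9 298.1] [ 0.5256 -0.2049  0.1   ]
  tri [ 0.5191 -0.2065  0.105 ] 0.008162418582571362
```

View pics/top0.png

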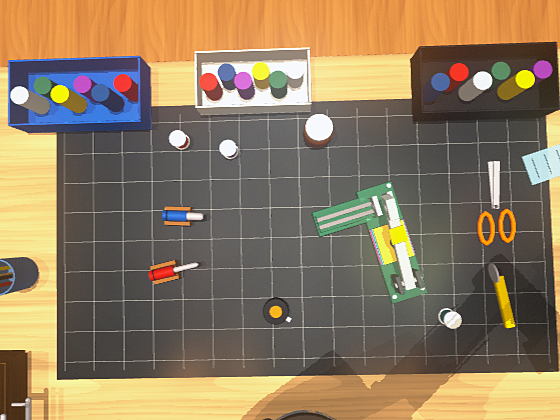

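View pics/side0.png

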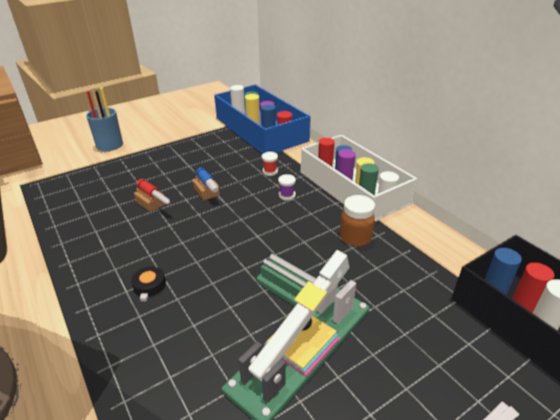

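The top picture shows the clamp with its clevis at (376,205) and the trough running to (317,226), so its yaw is about 0.32 rad. The pin is at (152–198, 270), red handle to the left and shank towards the clamp. The punch is at (186,217) and the jar at (318,130). The side view agrees.

Request:
arm_command --commands '[{"tx": -0.79,"ty": 0.52,"twist": -0.3},{"tx": -0.79,"ty": 0.52,"twist": -0.3},{"tx": -0.79,"ty": 0.52,"twist": -0.3},{"tx": -0.79,"ty": 0.52,"twist": -0.3},{"tx": -0.79,"ty": 0.52,"twist": -0.3},{"tx": -0.79,"ty": 0.52,"twist": -0.3},{"tx": -0.79,"ty": 0.52,"twist": -0.3},{"tx": -0.79,"ty": 0.52,"twist": -0.3}]' --claw 0

```text
invalid input
```

```bash
cat >> h.py <<'E'
np.set_printoptions(precision=4,suppress=True)
def go(p,yaw):
    "shares for a move from the present pose to p with tool yaw"
    s=get_state();y=s['ee_rot'][2];d=np.array(p)-s['eef_pos']
    X=np.array([np.cos(y),np.sin(y)]);Y=np.array([np.sin(y),-np.cos(y)])
    t=-((yaw-y+np.pi)%(2*np.pi)-np.pi)/np.pi
    print('t',s['t'],'at',np.array(s['eef_pos']),'yaw',y,'F',np.array(s['force']),'w',s['width'])
    print('tx %.3f ty %.3f tz %.3f twist %.3f'%(X@d[:2]/.25,Y@d[:2]/.25,-d[2]/.25,t))
E
python3 -c "
from h import *
go([.533,-.201,.2],-1.254)"
```

```text
t 0.8 at [ 0.2934 -0.6078  0.197 ] yaw -2.6917721442667606 F [-0.1669 -0.6566 -0.3865] w 0.08782894120735471
tx -1.571 ty 1.049 tz -0.012 twist -0.458
```

Request:
arm_command --commands '[{"tx": -0.79,"ty": 0.52,"tz": 0,"twist": -0.3},{"tx": -0.79,"ty": 0.52,"tz": 0,"twist": -0.3},{"tx": -0.79,"ty": 0.52,"tz": 0,"twist": -0.3},{"tx": -0.79,"ty": 0.52,"tz": 0,"twist": -0.3},{"tx": -0.79,"ty": 0.52,"tz": 0,"twist": -0.3},{"tx": -0.79,"ty": 0.52,"tz": 0,"twist": -0.3},{"tx": -0.79,"ty": 0.52,"tz": 0,"twist": -0.3},{"tx": -0.79,"ty": 0.52,"tz": 0,"twist": -0.3}]' --claw 0

```text
t: 1.47
eef_pos: [0.4161, -0.4033, 0.1975]
ee_rot: [-3.141, -0.0, -1.739]
force: [0.3, 0.5, -0.5]
width: 0.0398
gripper_force: 0.0
```

```bash
python3 -c "
from h import *
go([.533,-.201,.2],-1.254)"
```

```text
t 1.4667 at [ 0.4161 -0.4033  0.1975] yaw -1.739036230024601 F [ 0.2606  0.4606 -0.5154] w 0.039804321780698634
tx -0.876 ty -0.326 tz -0.010 twist -0.154
```

Request:
arm_command --commands '[{"tx": -0.88,"ty": -0.33,"tz": -0.02,"twist": -0.154},{"tx": -0.88,"ty": -0.33,"tz": -0.02,"twist": -0.154},{"tx": -0.88,"ty": -0.33,"tz": -0.02,"twist": -0.154},{"tx": -0.88,"ty": -0.33,"tz": -0.02,"twist": -0.154},{"tx": -0.88,"ty": -0.33,"tz": -0.02,"twist": -0.154},{"tx": -0.88,"ty": -0.33,"tz": -0.02,"twist": -0.154},{"tx": -0.88,"ty": -0.33,"tz": -0.02,"twist": -0.154},{"tx": -0.88,"ty": -0.33,"tz": -0.02,"twist": -0.154}]'

```text
t: 2.13
eef_pos: [0.5358, -0.2016, 0.202]
ee_rot: [-3.141, -0.0, -1.263]
force: [0.6, 0.3, 0.6]
width: 0.0005
gripper_force: 0.0
```

```bash
python3 -c "
from h import *
save('wrist','w1')
for q,z in (('clevis_hole',.055),('trough',.055),('press_pad',.1),('clamp',0)):
    for r in spot_point(q,'wrist')[:1]: print(q,r['score'],r['uv'],atz('wrist',r['uv'],z))
go([.533,-.201,.12],-1.254)"
```

```text
clevis_hole 0.93 [221.1, 206.7] [ 0.5847 -0.1659  0.055 ]
press_pad 0.82 [290.7, 205.5] [ 0.5192 -0.2025  0.1   ]
clamp 0.85 [229.9, 178.5] [ 0.5876 -0.1865  0.    ]
t 2.3833 at [ 0.5345 -0.204   0.202 ] yaw -1.2668673324278978 F [-1.6228  0.0693  0.057 ] w 0.00023039457228414323
tx -0.013 ty 0.002 tz 0.328 twist -0.004
```

View pics/w1.png

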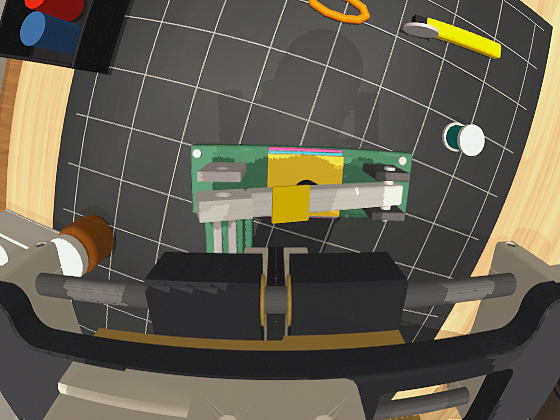

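The wrist view shows the tool square to the clamp with the yellow pad at (291,205), just ahead of the shut fingers. Next I press down.

Request:
arm_command --commands '[{"tx": -0.02,"ty": 0.02,"tz": 0.12,"twist": 0},{"tx": -0.02,"ty": 0.02,"tz": 0.24,"twist": 0},{"tx": -0.02,"ty": 0.02,"tz": 0.3,"twist": 0},{"tx": -0.02,"ty": 0.02,"tz": 0.35,"twist": 0},{"tx": -0.02,"ty": 0.02,"tz": 0.4,"twist": 0},{"tx": -0.02,"ty": 0.02,"tz": 0.44,"twist": 0},{"tx": -0.02,"ty": 0.02,"tz": 0.48,"twist": 0},{"tx": -0.02,"ty": 0.02,"tz": 0.51,"twist": 0}]'

```text
t: 3.05
eef_pos: [0.5297, -0.2004, 0.0743]
ee_rot: [-3.14, -0.001, -1.266]
force: [1.2, 1.5, 3.9]
width: 0.0005
gripper_force: 1.4
```

Request:
arm_command --commands '[{"tx": 0,"ty": 0,"tz": 0.01,"twist": 0},{"tx": 0,"ty": 0,"tz": 0.015,"twist": 0},{"tx": 0,"ty": 0,"tz": 0.02,"twist": 0},{"tx": 0,"ty": 0,"tz": 0.02,"twist": 0},{"tx": 0,"ty": 0,"tz": 0.02,"twist": 0},{"tx": 0,"ty": 0,"tz": 0.025,"twist": 0},{"tx": 0,"ty": 0,"tz": 0.025,"twist": 0},{"tx": 0,"ty": 0,"tz": 0.025,"twist": 0}]'

```text
t: 3.72
eef_pos: [0.5289, -0.1997, 0.0684]
ee_rot: [-3.141, -0.0, -1.265]
force: [0.6, 0.2, 2.0]
width: 0.0004
gripper_force: 0.9
```

Request:
arm_command --commands '[{"tx": 0,"ty": 0,"tz": 0.005,"twist": 0},{"tx": 0,"ty": 0,"tz": 0.01,"twist": 0},{"tx": 0,"ty": 0,"tz": 0.012,"twist": 0},{"tx": 0,"ty": 0,"tz": 0.015,"twist": 0},{"tx": 0,"ty": 0,"tz": 0.015,"twist": 0},{"tx": 0,"ty": 0,"tz": 0.015,"twist": 0},{"tx": 0,"ty": 0,"tz": 0.015,"twist": 0},{"tx": 0,"ty": 0,"tz": 0.015,"twist": 0}]'

```text
t: 4.38
eef_pos: [0.5284, -0.1998, 0.0643]
ee_rot: [3.141, 0.0, -1.266]
force: [0.1, -0.7, 1.5]
width: 0.0002
gripper_force: 0.5
```

```bash
python3 -c "
from h import *
import cv2
go([.533,-.201,.2],-1.254)
f=grab_frame('side')[220:420,200:400];cv2.imwrite('pics/s2.png',cv2.resize(f[:,:,::-1],(600,600)))"
```

```text
t 4.3833 at [ 0.5284 -0.1998  0.0643] yaw -1.2656360576873196 F [ 0.1098 -0.7289  1.5017] w 0.00019057002264881459
tx 0.010 ty -0.016 tz -0.543 twist -0.004
```

View pics/s2.png

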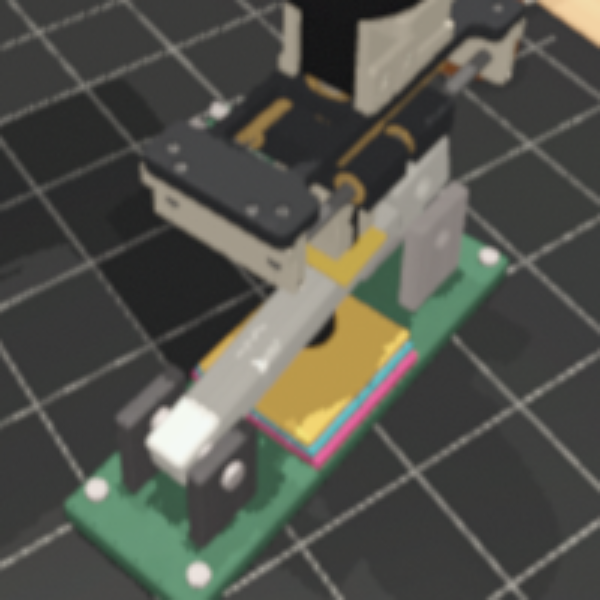

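```bash
cat >> h.py <<'E'
def proj(n,p):
    c=calibration(n);K=np.array(c['camera_matrix']);E=np.linalg.inv(np.array(c['extrinsics']))
    v=K@(E[:3,:3]@np.array(p)+E[:3,3]);return v[:2]/v[2]
def cl(p,o=(.590,-.182),psi=.317):
    c,s=np.cos(psi),np.sin(psi);return np.array([o[0]+c*p[0]-s*p[1],o[1]+s*p[0]+c*p[1],p[2]])
E
python3 -c "
from h import *
f=lambda p:3*(proj('side',p)-[200,220])
print('tcp',f(get_state()['eef_pos']),'cam',calibration('side')['extrinsics'][:3,3])
for p in ([22,-22,75],[-22,-22,75],[22,-22,0],[22,22,75],[-22,22,75],[-60,0,70],[-180,0,55],[22,0,62]): print(p,f(cl(np.array(p)/1000)))
go([0,0,0],0)
save('top','t2');r=spot_point('press_pad','side');print(r[:1],f([0,0,0])); r2=spot_point('press_pad','top');print(r2[:1])
"
```

```text
tcp [334.9303 273.3873] cam [ 0.2438 -0.5535  0.5918]
[22, -22, 75] [464.1043 183.9426]
[-22, -22, 75] [420.4715 232.3271]
[22, -22, 0] [452.3557 276.3177]
[22, 22, 75] [395.4317 148.9466]
[-22, 22, 75] [350.5278 194.4517]
[-60, 0, 70] [343.4416 263.2434]
[-180, 0, 55] [193.9812 442.8274]
[22, 0, 62] [427.5    182.9433]
t 4.4333 at [ 0.5285 -0.1998  0.0643] yaw -1.265637015244207 F [ 0.4415 -0.1585  0.2258] w 0.00034528902880129884
tx -1.397 ty 1.776 tz 0.257 twist -0.403
[{'uv': [310.6, 300.4], 'score': 0.98}] [-819.8815  576.4393]
[]
```

```bash
python3 -c "
from h import *
import cv2
a=cv2.imread('pics/t2.png')[160:310,300:450]
f=grab_frame('wrist')[120:300,170:430]
a=cv2.resize(a,(380,380));b=cv2.resize(f[:,:,::-1],(400,277));b=cv2.copyMakeBorder(b,0,103,0,0,0)
cv2.imwrite('pics/m2.png',np.hstack([a,b]))"
```

```text
(no output)
```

View pics/m2.png

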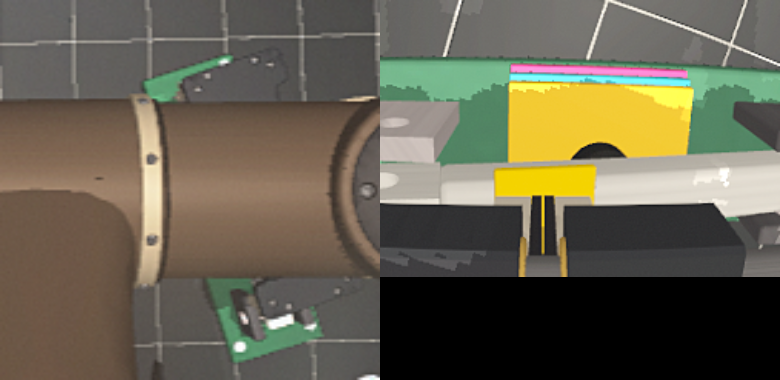

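Request:
arm_command --commands '[{"tx": 0,"ty": 0,"tz": -0.1,"twist": 0},{"tx": 0,"ty": 0,"tz": -0.2,"twist": 0},{"tx": 0,"ty": 0,"tz": -0.3,"twist": 0},{"tx": 0,"ty": 0,"tz": -0.4,"twist": 0},{"tx": 0,"ty": 0,"tz": -0.5,"twist": 0},{"tx": 0,"ty": 0,"tz": -0.55,"twist": 0},{"tx": 0,"ty": 0,"tz": -0.55,"twist": 0},{"tx": 0,"ty": 0,"tz": -0.55,"twist": 0}]'

```text
t: 5.3
eef_pos: [0.5287, -0.1996, 0.2022]
ee_rot: [-3.141, 0.0, -1.266]
force: [-0.3, 0.2, -0.2]
width: 0.0004
gripper_force: 0.0
```

```bash
python3 -c "
from h import *
import cv2
f=grab_frame('side')[220:420,200:400]
P={}
r=spot_point('press_pad','side')[0]['uv']
g=grab_frame('wrist')
w=spot_point('press_pad','wrist')[0]['uv']
h=spot_point('clevis_hole','wrist')[0]['uv']
print(r,w,h,tri(('side',r),('wrist',w)), atz('wrist',h,.055))
go([0,0,0],0)
a=cv2.resize(f[:,:,::-1],(400,400));b=cv2.resize(g[120:300,150:430,::-1],(400,257));b=cv2.copyMakeBorder(b,0,143,0,0,0)
cv2.imwrite('pics/m3.png',np.hstack([a,b]))"
```

```text
[314.8, 301.1] [275.4, 195.2] [212.6, 204.4] (array([ 0.5293, -0.2027,  0.0902]), np.float64(0.0032634305134911683)) [ 0.5872 -0.1626  0.055 ]
t 5.55 at [ 0.5281 -0.1997  0.2008] yaw -1.265629988958817 F [-0.2613 -0.5441 -0.079 ] w 0.00011148394323380373
tx -1.397 ty 1.775 tz 0.803 twist -0.403
```

View pics/m3.png

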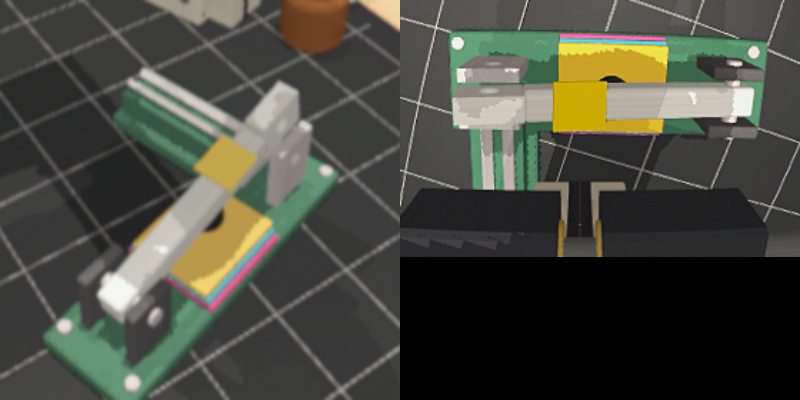

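The pad is still raised: it triangulates at z ≈ 0.09 m, against 0.07 when the arm is down. I'll check where the fingertips really are relative to the pad.

```bash
python3 -c "
from h import *
c=calibration('wrist');E=np.array(c['extrinsics']);K=np.array(c['camera_matrix']);s=get_state()
print('cam',E[:3,3],'axis',E[:3,2],'tcp',s['eef_pos'],K[0,0],K[:2,2])
v=np.linalg.inv(E)@np.r_[s['eef_pos'],1];th=np.arctan2(np.hypot(v[0],v[1]),v[2]);r=np.hypot(v[0],v[1])
print('tcp px',K[:2,2]+K[0,0]*th*v[:2]/r)
for n in('wrist','side','top'):
  r=regions_of('press_pad',n)[:1] if n!='x' else 0
  for k in r: print(n,k['rect'],k['score'],k['region'].sum())
o,d=ray('wrist',[275.4,195.2])
for z in (.07,.08,.09,.1,.11):print(z,atz('wrist',[275.4,195.2],z),atz('side',[314.8,301.1],z))
"
```

```text
cam [ 0.5525 -0.2754  0.3881] axis [-0.09    0.2778 -0.9564] tcp [ 0.5281 -0.1997  0.2008] 325.19226210127806 [275.4513 208.3572]
tcp px [275.4268 242.5799]
wrist [188.3, 177.1, 399.1, 210.7] 0.9 5909
side [247.2, 261.2, 349.5, 380.2] 0.57 2790
0.07 [ 0.5272 -0.1962  0.07  ] [ 0.5415 -0.1902  0.07  ]
0.08 [ 0.528  -0.1987  0.08  ] [ 0.5358 -0.1972  0.08  ]
0.09 [ 0.5288 -0.2012  0.09  ] [ 0.5301 -0.2041  0.09  ]
0.1 [ 0.5296 -0.2037  0.1   ] [ 0.5244 -0.2111  0.1   ]
0.11 [ 0.5304 -0.2062  0.11  ] [ 0.5187 -0.2181  0.11  ]
```

Request:
arm_command --commands '[{"tx": 0,"ty": 0,"tz": 0.15,"twist": 0},{"tx": 0,"ty": 0,"tz": 0.3,"twist": 0},{"tx": 0,"ty": 0,"tz": 0.42,"twist": 0},{"tx": 0,"ty": 0,"tz": 0.5,"twist": 0},{"tx": 0,"ty": 0,"tz": 0.54,"twist": 0},{"tx": 0,"ty": 0,"tz": 0.56,"twist": 0},{"tx": 0,"ty": 0,"tz": 0.575,"twist": 0},{"tx": 0,"ty": 0,"tz": 0.59,"twist": 0}]'

```text
t: 6.37
eef_pos: [0.5296, -0.1998, 0.0554]
ee_rot: [-3.14, -0.001, -1.265]
force: [-0.2, 1.1, 2.5]
width: 0.0005
gripper_force: 1.2
```

Request:
arm_command --commands '[{"tx": 0,"ty": 0,"tz": 0.005,"twist": 0},{"tx": 0,"ty": 0,"tz": 0.01,"twist": 0},{"tx": 0,"ty": 0,"tz": 0.015,"twist": 0},{"tx": 0,"ty": 0,"tz": 0.015,"twist": 0},{"tx": 0,"ty": 0,"tz": 0.015,"twist": 0},{"tx": 0,"ty": 0,"tz": 0.015,"twist": 0},{"tx": 0,"ty": 0,"tz": 0.015,"twist": 0},{"tx": 0,"ty": 0,"tz": 0.015,"twist": 0}]'

```text
t: 7.03
eef_pos: [0.5291, -0.1999, 0.051]
ee_rot: [-3.141, -0.0, -1.265]
force: [2.1, -0.0, 2.2]
width: 0.0003
gripper_force: 1.1
```

Request:
arm_command --commands '[{"tx": 0,"ty": 0,"tz": 0.004,"twist": 0},{"tx": 0,"ty": 0,"tz": 0.008,"twist": 0},{"tx": 0,"ty": 0,"tz": 0.012,"twist": 0},{"tx": 0,"ty": 0,"tz": 0.016,"twist": 0},{"tx": 0,"ty": 0,"tz": 0.02,"twist": 0},{"tx": 0,"ty": 0,"tz": 0.02,"twist": 0},{"tx": 0,"ty": 0,"tz": 0.02,"twist": 0},{"tx": 0,"ty": 0,"tz": 0.02,"twist": 0}]'

```text
t: 7.7
eef_pos: [0.5282, -0.1997, 0.0454]
ee_rot: [3.141, 0.001, -1.266]
force: [-0.5, -0.9, 1.9]
width: 0.0002
gripper_force: 0.5
```

Request:
arm_command --commands '[{"tx": 0,"ty": 0,"tz": 0.004,"twist": 0},{"tx": 0,"ty": 0,"tz": 0.008,"twist": 0},{"tx": 0,"ty": 0,"tz": 0.012,"twist": 0},{"tx": 0,"ty": 0,"tz": 0.012,"twist": 0},{"tx": 0,"ty": 0,"tz": 0.012,"twist": 0},{"tx": 0,"ty": 0,"tz": 0.012,"twist": 0},{"tx": 0,"ty": 0,"tz": 0.012,"twist": 0},{"tx": 0,"ty": 0,"tz": 0.012,"twist": 0}]'

```text
t: 8.37
eef_pos: [0.5284, -0.1998, 0.0425]
ee_rot: [3.141, 0.0, -1.266]
force: [-0.2, -0.1, -0.2]
width: 0.0003
gripper_force: 0.1
```

```bash
python3 -c "
from h import *
import cv2
go([.5291,-.2,.2],-1.265)
f=grab_frame('side')[220:420,200:400]
f=cv2.resize(f[:,:,::-1],(400,400))
g=grab_frame('wrist')[120:320,170:380,::-1]
cv2.imwrite('pics/m4.png',np.hstack([f,cv2.resize(g,(400,400))]))"
```

```text
t 8.3667 at [ 0.5284 -0.1998  0.0425] yaw -1.2656980492789804 F [-0.1759 -0.1364 -0.2323] w 0.000279243276961282
tx 0.002 ty -0.002 tz -0.630 twist -0.000
```

View pics/m4.png

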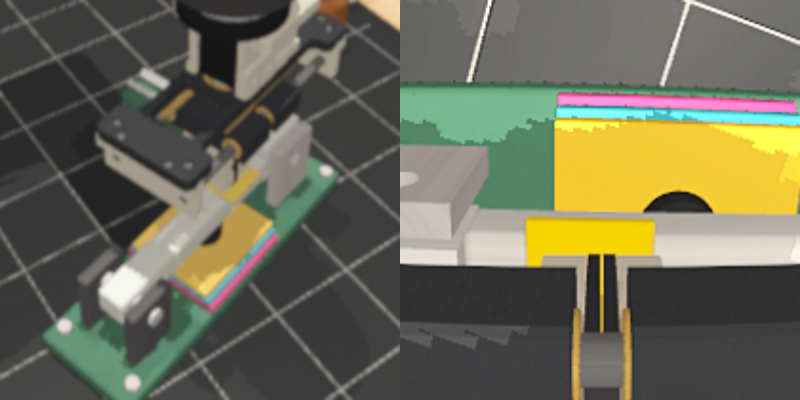

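The arm now sits nearly at cheek level, with the pad at (235,183) in the side crop. I keep pressing until the force rises.

Request:
arm_command --commands '[{"tx": 0,"ty": 0,"tz": 0.003,"twist": 0},{"tx": 0,"ty": 0,"tz": 0.006,"twist": 0},{"tx": 0,"ty": 0,"tz": 0.009,"twist": 0},{"tx": 0,"ty": 0,"tz": 0.012,"twist": 0},{"tx": 0,"ty": 0,"tz": 0.012,"twist": 0},{"tx": 0,"ty": 0,"tz": 0.012,"twist": 0},{"tx": 0,"ty": 0,"tz": 0.012,"twist": 0},{"tx": 0,"ty": 0,"tz": 0.012,"twist": 0}]'

```text
t: 9.13
eef_pos: [0.5288, -0.1998, 0.0406]
ee_rot: [-3.141, -0.0, -1.265]
force: [-3.2, 1.5, 10.8]
width: 0.0003
gripper_force: 5.2
```

Request:
arm_command --commands '[{"tx": 0,"ty": 0,"tz": 0.003,"twist": 0},{"tx": 0,"ty": 0,"tz": 0.006,"twist": 0},{"tx": 0,"ty": 0,"tz": 0.009,"twist": 0},{"tx": 0,"ty": 0,"tz": 0.012,"twist": 0},{"tx": 0,"ty": 0,"tz": 0.012,"twist": 0},{"tx": 0,"ty": 0,"tz": 0.012,"twist": 0},{"tx": 0,"ty": 0,"tz": 0.012,"twist": 0},{"tx": 0,"ty": 0,"tz": 0.012,"twist": 0}]'

```text
t: 9.8
eef_pos: [0.5288, -0.1999, 0.0403]
ee_rot: [-3.141, -0.001, -1.264]
force: [-12.4, 7.9, 35.9]
width: 0.0005
gripper_force: 17.7
```

The force rose hard at TCP z ≈ 0.040, so the arm is fully down. It also means the fingertips sit about 29 mm behind the reported TCP. Now I lift and head for the pin.

Request:
arm_command --commands '[{"tx": 0,"ty": 0,"tz": -0.15,"twist": 0},{"tx": 0,"ty": 0,"tz": -0.3,"twist": 0},{"tx": 0,"ty": 0,"tz": -0.45,"twist": 0},{"tx": 0,"ty": 0,"tz": -0.6,"twist": 0},{"tx": -0.16,"ty": -0.02,"tz": -0.65,"twist": 0},{"tx": -0.32,"ty": -0.05,"tz": -0.65,"twist": 0},{"tx": -0.48,"ty": -0.07,"tz": -0.65,"twist": 0},{"tx": -0.6,"ty": -0.07,"tz": -0.65,"twist": 0}]'

```text
t: 10.47
eef_pos: [0.5001, -0.0494, 0.1995]
ee_rot: [-3.14, 0.0, -1.266]
force: [0.3, 1.7, 0.3]
width: 0.0007
gripper_force: 0.0
```

```bash
python3 -c "
from h import *
r=spot_point('press_pad','side');grab_frame('side');grab_frame('top')
for n in('side','top'):
  r=spot_point('press_pad',n)
  if r: print(n,r[0],proj(n,cl([-.06,0,.07])),atz(n,r[0]['uv'],.07),cl([-.06,0,.07]))
go([.45,.29,.2],-1.37)"
```

```text
side {'uv': [310.8, 309.6], 'score': 0.69} [314.4805 307.7478] [ 0.5261 -0.2005  0.07  ] [ 0.533  -0.2007  0.07  ]
top {'uv': [390.1, 232.8], 'score': 0.93} [392.9378 228.8509] [ 0.5245 -0.1942  0.07  ] [ 0.533  -0.2007  0.07  ]
t 10.7167 at [ 0.5004 -0.0514  0.1993] yaw -1.2645598301037695 F [ 0.2675 -0.149  -0.0388] w 0.0003747207684066879
tx -1.363 ty -0.219 tz -0.003 twist 0.034
```

Request:
arm_command --commands '[{"tx": -0.95,"ty": -0.15,"tz": 0,"twist": 0.034},{"tx": -0.95,"ty": -0.15,"tz": 0,"twist": 0.034},{"tx": -0.95,"ty": -0.15,"tz": 0,"twist": 0.034},{"tx": -0.95,"ty": -0.15,"tz": 0,"twist": 0.034},{"tx": -0.95,"ty": -0.15,"tz": 0,"twist": 0.034},{"tx": -0.95,"ty": -0.15,"tz": 0,"twist": 0.034},{"tx": -0.95,"ty": -0.15,"tz": 0,"twist": 0.034},{"tx": -0.95,"ty": -0.15,"tz": 0,"twist": 0.034}]' --claw 0.6

```text
t: 11.38
eef_pos: [0.465, 0.1871, 0.1987]
ee_rot: [3.141, -0.001, -1.371]
force: [-1.3, -0.1, 0.1]
width: 0.0478
gripper_force: 0.0
```

Request:
arm_command --commands '[{"tx": -0.35,"ty": -0.03,"tz": 0,"twist": 0},{"tx": -0.35,"ty": -0.03,"tz": 0,"twist": 0},{"tx": -0.35,"ty": -0.03,"tz": 0,"twist": 0},{"tx": -0.35,"ty": -0.03,"tz": 0,"twist": 0},{"tx": -0.35,"ty": -0.03,"tz": 0,"twist": 0},{"tx": -0.35,"ty": -0.03,"tz": 0,"twist": 0},{"tx": -0.35,"ty": -0.03,"tz": 0,"twist": 0},{"tx": -0.35,"ty": -0.03,"tz": 0,"twist": 0}]'

```text
t: 12.05
eef_pos: [0.4552, 0.2724, 0.1994]
ee_rot: [-3.141, 0.0, -1.374]
force: [-0.1, -0.3, 0.0]
width: 0.0522
gripper_force: 0.0
```

```bash
cat >> h.py <<'E'
def pin(z):
    save('wrist','wp%d'%(1000*z+get_state()['t']*100))
    m=regions_of('pin','wrist')[0];sp=spot_point('pin','wrist')[0]['uv']
    print(m['score'],m['rect'],'shoulder',sp,atz('wrist',sp,z))
    v,u=np.nonzero(m['region']);P=np.array([atz('wrist',q,z)[:2] for q in np.c_[u,v][::5]])
    c=P.mean(0);w,V=np.linalg.eigh(np.cov((P-c).T));d=V[:,1]*np.sign(V[1,1]);t=(P-c)@d
    print('axis psi',np.arctan2(-d[0],d[1]),'ends',c+d*t.min(),c+d*t.max(),'len',np.ptp(t),'perp off shoulder',V[:,0]@(atz('wrist',sp,z)[:2]-c))
E
python3 -c "
from h import *
pin(.042)
go([.45,.29,.2],-1.37)"; ls pics
```

```text
0.85 [263.6, 150.4, 289.6, 249.1] shoulder [276.4, 201.3] [0.4506 0.29   0.042 ]
axis psi 0.2294644844635851 ends [0.4648 0.236 ] [0.4391 0.3462] len 0.11313351567598054 perp off shoulder 0.0015859940962311746
t 12.2 at [0.455  0.273  0.1994] yaw -1.3730891572010462 F [-0.5865  0.3059 -0.6667] w 0.05233826360206339
tx -0.071 ty 0.006 tz -0.002 twist -0.001
m2.png
m3.png
m4.png
s2.png
side0.png
t2.png
top0.png
w1.png
wp1247.png
```

The wrist mask gives the pin a length of 113 mm (111 in truth) and a yaw of 0.229. I'll go over the handle and down to just above it.

```bash
python3 -c "
from h import *
go([.4453,.3148,.04],-1.342)"
```

```text
t 12.2 at [0.455  0.273  0.1994] yaw -1.3730891572010462 F [-0.5865  0.3059 -0.6667] w 0.05233826360206339
tx -0.171 ty 0.005 tz 0.638 twist -0.010
```

Request:
arm_command --commands '[{"tx": -0.17,"ty": 0.005,"tz": 0,"twist": -0.01},{"tx": -0.17,"ty": 0.005,"tz": 0.15,"twist": -0.01},{"tx": -0.17,"ty": 0.005,"tz": 0.3,"twist": -0.01},{"tx": -0.17,"ty": 0.005,"tz": 0.42,"twist": -0.01},{"tx": -0.17,"ty": 0.005,"tz": 0.52,"twist": -0.01},{"tx": -0.17,"ty": 0.005,"tz": 0.58,"twist": -0.01},{"tx": -0.17,"ty": 0.005,"tz": 0.6,"twist": -0.01},{"tx": -0.17,"ty": 0.005,"tz": 0.6,"twist": -0.01}]' --claw 0.7

```text
t: 12.87
eef_pos: [0.4448, 0.3143, 0.0481]
ee_rot: [3.14, -0.002, -1.341]
force: [-0.5, -0.2, -0.6]
width: 0.061
gripper_force: 0.0
```

```bash
python3 -c "
from h import *
pin(.042)
go([.4453,.3148,.01],-1.342)
a=cv2.imread('pics/'+__import__('os').popen('ls -t pics').readline().strip())[140:320,170:380]
s=grab_frame('side')[140:240,100:210,::-1]
cv2.imwrite('pics/m5.png',np.hstack([cv2.resize(a,(400,343)),cv2.resize(s,(378,343))]))"
```

```text
0.67 [250.0, 105.0, 294.1, 284.6] shoulder [273.2, 197.5] [0.4535 0.29   0.042 ]
axis psi 0.23659115360405822 ends [0.4677 0.2354] [0.44   0.3503] len 0.11814901511144332 perp off shoulder 0.0010020527309744646
t 13.0167 at [0.446  0.3158 0.0506] yaw -1.3407324482580607 F [ 0.0789 -0.1221 -0.5448] w 0.061754861139946715
tx 0.003 ty 0.004 tz 0.162 twist 0.000
```

View pics/m5.png

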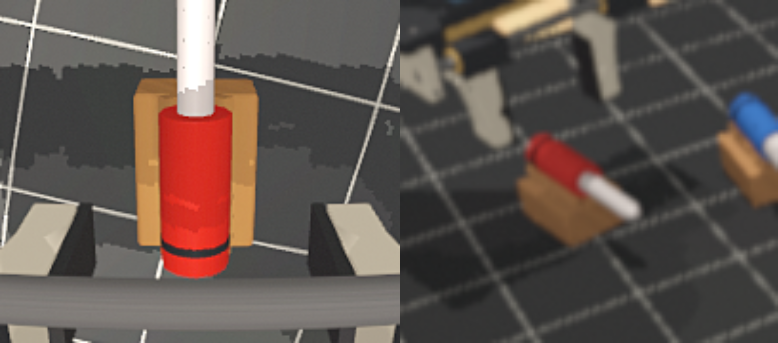

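```bash
python3 -c "
from h import *
s=get_state();p=np.array(s['eef_pos']);y=s['ee_rot'][2];Y=np.array([np.sin(y),-np.cos(y),0])*.033;X=np.array([np.cos(y),np.sin(y),0])
for dz in(0,.019,.029):
  for dx in (0,-.02): q=p+[0,0,dz]+dx*X;print(dz,dx,proj('side',q+Y),proj('side',q-Y),proj('side',q))
print(proj('side',[.446,.3158,.042]),proj('side',[.44,.3458,.042]))
"
```

```text
0 0 [133.5869 190.5016] [158.5948 178.7578] [146.3279 184.5184]
0 -0.02 [128.799  187.1723] [153.7109 175.6788] [141.4885 181.3178]
0.019 0 [131.7653 183.3366] [157.1244 171.7296] [144.688  177.4218]
0.019 -0.02 [126.9426 180.0505] [152.2021 168.6936] [139.8118 174.2644]
0.029 0 [130.7892 179.4975] [156.337  167.9663] [143.8096 173.6207]
0.029 -0.02 [125.9481 176.2354] [151.3943 164.954 ] [138.9139 170.4871]
[147.0686 187.7159] [140.1112 182.6495]
```

Side-view geometry confirms the tips are about 25–29 mm above the reported TCP, and the handle is centred between the fingers. I'll descend, keeping the tips above the rest walls.

Request:
arm_command --commands '[{"tx": 0,"ty": -0.005,"tz": 0.04,"twist": 0},{"tx": 0,"ty": -0.005,"tz": 0.08,"twist": 0},{"tx": 0,"ty": -0.005,"tz": 0.12,"twist": 0},{"tx": 0,"ty": -0.005,"tz": 0.15,"twist": 0},{"tx": 0,"ty": -0.005,"tz": 0.166,"twist": 0},{"tx": 0,"ty": -0.005,"tz": 0.166,"twist": 0},{"tx": 0,"ty": -0.005,"tz": 0.166,"twist": 0},{"tx": 0,"ty": -0.005,"tz": 0.166,"twist": 0}]'

```text
t: 13.73
eef_pos: [0.4466, 0.3155, 0.0079]
ee_rot: [-3.141, 0.0, -1.341]
force: [0.1, 0.1, -0.4]
width: 0.0616
gripper_force: 0.0
```

Request:
arm_command --commands '[{"tx": 0,"ty": 0,"tz": 0,"twist": 0},{"tx": 0,"ty": 0,"tz": 0,"twist": 0},{"tx": 0,"ty": 0,"tz": 0,"twist": 0},{"tx": 0,"ty": 0,"tz": 0,"twist": 0},{"tx": 0,"ty": 0,"tz": 0,"twist": 0},{"tx": 0,"ty": 0,"tz": 0,"twist": 0},{"tx": 0,"ty": 0,"tz": 0,"twist": 0},{"tx": 0,"ty": 0,"tz": 0,"twist": 0}]' --claw 0 --grip_force 15

```text
t: 14.4
eef_pos: [0.4468, 0.3156, 0.0079]
ee_rot: [-3.141, 0.0, -1.341]
force: [1.2, -0.2, 0.3]
width: 0.0235
gripper_force: 15.0
```

Request:
arm_command --commands '[{"tx": 0,"ty": 0,"tz": -0.06,"twist": 0},{"tx": 0,"ty": 0,"tz": -0.16,"twist": 0},{"tx": 0,"ty": 0,"tz": -0.3,"twist": 0},{"tx": 0,"ty": 0,"tz": -0.45,"twist": 0},{"tx": 0.12,"ty": 0,"tz": -0.55,"twist": 0},{"tx": 0.26,"ty": -0.01,"tz": -0.55,"twist": 0.01},{"tx": 0.4,"ty": -0.02,"tz": -0.55,"twist": 0.02},{"tx": 0.54,"ty": -0.03,"tz": -0.55,"twist": 0.02}]' --grip_force 25

```text
t: 15.07
eef_pos: [0.4844, 0.1844, 0.1458]
ee_rot: [-3.141, 0.001, -1.405]
force: [0.1, 0.9, -2.0]
width: 0.0238
gripper_force: 25.0
```

```bash
python3 -c "
from h import *
go([.55,-.05,.14],-1.254)"
```

```text
t 15.0667 at [0.4844 0.1844 0.1458] yaw -1.4048148479680131 F [ 0.1212  0.9139 -1.965 ] w 0.023776873758226437
tx 0.968 ty -0.104 tz 0.023 twist -0.048
```

Request:
arm_command --commands '[{"tx": 0.12,"ty": -0.013,"tz": 0,"twist": -0.048},{"tx": 0.24,"ty": -0.026,"tz": 0,"twist": -0.048},{"tx": 0.37,"ty": -0.04,"tz": 0,"twist": -0.048},{"tx": 0.5,"ty": -0.054,"tz": 0,"twist": -0.048},{"tx": 0.63,"ty": -0.068,"tz": 0,"twist": -0.048},{"tx": 0.76,"ty": -0.082,"tz": 0,"twist": -0.048},{"tx": 0.88,"ty": -0.095,"tz": 0,"twist": -0.048},{"tx": 0.93,"ty": -0.1,"tz": 0,"twist": -0.048}]'

```text
t: 15.73
eef_pos: [0.5479, -0.0425, 0.1448]
ee_rot: [3.141, -0.0, -1.255]
force: [0.2, 0.4, -0.5]
width: 0.0233
gripper_force: 25.0
```

```bash
python3 -c "
from h import *
save('wrist','w6');s=get_state()
for q in('clevis_hole','trough'):
    for r in spot_point(q,'wrist')[:1]: print(q,r['score'],r['uv'],atz('wrist',r['uv'],.055))
pz=s['eef_pos'][2]+.034
pin(pz)
go([.5585,-.0755,.1],-1.254)"
```

```text
clevis_hole 0.63 [278.2, 56.2] [ 0.5848 -0.1635  0.055 ]
trough 0.63 [273.4, 201.0] [ 0.5496 -0.0415  0.055 ]
0.95 [251.1, 102.8, 302.8, 320.6] shoulder [274.5, 219.8] [ 0.5563 -0.0638  0.1787]
axis psi 0.3169180240036457 ends [ 0.5733 -0.118 ] [ 0.5362 -0.005 ] len 0.11889737699533606 perp off shoulder -0.000782008414713337
t 16.0333 at [ 0.5475 -0.0387  0.1451] yaw -1.2522348610811527 F [ 0.1342 -0.8032 -0.76  ] w 0.023353133766842213
tx 0.153 ty 0.004 tz 0.180 twist 0.001
```

View pics/w6.png

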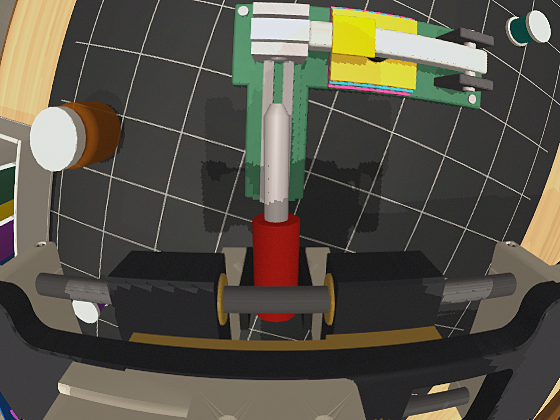

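The wrist view shows the pin held straight, with its tip at (278,105) above the trough and the shank towards the clevis at (278,50). I'll fit the trough's green edges for the exact line.

```bash
cat > tr.py <<'E'
from h import *
a=cv2.imread('pics/w6.png');hsv=cv2.cvtColor(a,cv2.COLOR_BGR2HSV)
g=cv2.inRange(hsv,(45,60,30),(95,255,255))
L,R=[],[]
for v in range(95,192,3):
    u=np.nonzero(g[v,225:325])[0]+225
    if len(u)>5: L.append(atz('wrist',(u.min(),v),.037));R.append(atz('wrist',(u.max()+1,v),.037))
for n,P in(('L',L),('R',R)):
    P=np.array(P)[:,:2];k=np.polyfit(P[:,1],P[:,0],1)
    for _ in range(3):
        e=P[:,0]-np.polyval(k,P[:,1]);P=P[abs(e)<.003];k=np.polyfit(P[:,1],P[:,0],1)
    print(n,len(P),'psi',np.arctan(-k[0]),'x at y=-.04,-.1,-.16',np.polyval(k,[-.04,-.1,-.16]),P[:,1].min(),P[:,1].max())
E
python3 tr.py
```

```text
L 33 psi 0.28819308594837467 x at y=-.04,-.1,-.16 [0.5779 0.5957 0.6135] -0.12128992327608226 -0.03589814177814281
R 33 psi 0.2819461052536444 x at y=-.04,-.1,-.16 [0.5205 0.5379 0.5553] -0.13875617837463636 -0.053222549265348605
```

```bash
python3 -c "
from h import *
go([.5597,-.0752,.035],-1.286)"
```

```text
t 16.0333 at [ 0.5475 -0.0387  0.1451] yaw -1.2522348610811527 F [ 0.1342 -0.8032 -0.76  ] w 0.023353133766842213
tx 0.154 ty -0.001 tz 0.440 twist 0.011
```

Request:
arm_command --commands '[{"tx": 0.08,"ty": 0,"tz": 0,"twist": 0.011},{"tx": 0.154,"ty": -0.001,"tz": 0.06,"twist": 0.011},{"tx": 0.154,"ty": -0.001,"tz": 0.16,"twist": 0.011},{"tx": 0.154,"ty": -0.001,"tz": 0.26,"twist": 0.011},{"tx": 0.154,"ty": -0.001,"tz": 0.34,"twist": 0.011},{"tx": 0.154,"ty": -0.001,"tz": 0.4,"twist": 0.011},{"tx": 0.154,"ty": -0.001,"tz": 0.43,"twist": 0.011},{"tx": 0.154,"ty": -0.001,"tz": 0.43,"twist": 0.011}]'

```text
t: 16.7
eef_pos: [0.5589, -0.0752, 0.0361]
ee_rot: [3.139, 0.001, -1.286]
force: [-0.4, -0.2, -0.6]
width: 0.0235
gripper_force: 25.0
```

```bash
python3 -c "
from h import *
pz=get_state()['eef_pos'][2]+.034
pin(pz)
for r in spot_point('clevis_hole','wrist')[:1]: print(r,atz('wrist',r['uv'],.055))
go([.5597,-.0752,.0215],-1.286)"; ls -t pics|head -1
```

```text
0.82 [252.0, 102.0, 303.1, 322.7] shoulder [277.7, 220.1] [ 0.5671 -0.1004  0.0701]
axis psi 0.2800701446910155 ends [ 0.584  -0.1561] [ 0.5504 -0.039 ] len 0.1218308911395456 perp off shoulder 0.00091947548431607
{'uv': [276.9, 85.1], 'score': 0.78} [ 0.5866 -0.1657  0.055 ]
t 16.9 at [ 0.5611 -0.0756  0.039 ] yaw -1.2866766137177872 F [-0.1914  0.4056 -0.3069] w 0.023160909632154645
tx -0.003 ty 0.005 tz 0.070 twist -0.000
wp1740.png
```

Request:
arm_command --commands '[{"tx": 0,"ty": 0,"tz": 0.015,"twist": 0},{"tx": 0,"ty": 0,"tz": 0.03,"twist": 0},{"tx": 0,"ty": 0,"tz": 0.045,"twist": 0},{"tx": 0,"ty": 0,"tz": 0.055,"twist": 0},{"tx": 0,"ty": 0,"tz": 0.06,"twist": 0},{"tx": 0,"ty": 0,"tz": 0.066,"twist": 0},{"tx": 0,"ty": 0,"tz": 0.066,"twist": 0},{"tx": 0,"ty": 0,"tz": 0.066,"twist": 0}]'

```text
t: 17.57
eef_pos: [0.56, -0.0761, 0.0213]
ee_rot: [3.141, -0.0, -1.287]
force: [-1.0, -0.1, 2.8]
width: 0.0234
gripper_force: 25.0
```

Contact with the trough, at about 3 N. Releasing.

Request:
arm_command --commands '[{"tx": 0,"ty": 0,"tz": 0,"twist": 0},{"tx": 0,"ty": 0,"tz": 0,"twist": 0},{"tx": 0,"ty": 0,"tz": 0,"twist": 0},{"tx": 0,"ty": 0,"tz": 0,"twist": 0},{"tx": 0,"ty": 0,"tz": 0,"twist": 0},{"tx": 0,"ty": 0,"tz": 0,"twist": 0},{"tx": 0,"ty": 0,"tz": 0,"twist": 0},{"tx": 0,"ty": 0,"tz": 0,"twist": 0}]' --claw 0.5

```text
t: 18.23
eef_pos: [0.5601, -0.076, 0.0212]
ee_rot: [-3.142, -0.0, -1.287]
force: [-0.7, 0.5, 0.6]
width: 0.0442
gripper_force: 0.0
```

Request:
arm_command --commands '[{"tx": 0,"ty": 0,"tz": -0.06,"twist": 0},{"tx": 0,"ty": 0,"tz": -0.12,"twist": 0},{"tx": 0,"ty": 0,"tz": -0.2,"twist": 0},{"tx": 0,"ty": 0,"tz": -0.28,"twist": 0},{"tx": -0.06,"ty": 0,"tz": -0.28,"twist": 0},{"tx": -0.14,"ty": 0,"tz": -0.28,"twist": 0},{"tx": -0.24,"ty": 0,"tz": -0.28,"twist": 0},{"tx": -0.28,"ty": 0,"tz": -0.28,"twist": 0}]'

```text
t: 18.9
eef_pos: [0.54, -0.0072, 0.0915]
ee_rot: [-3.141, 0.0, -1.287]
force: [0.6, -0.5, -0.8]
width: 0.044
gripper_force: 0.0
```

```bash
python3 -c "
from h import *
pin(.055)
go([.5858-.2812*.14,-.163+.9597*.14,.04],-1.286)"
```

```text
0.6 [258.1, 4.5, 295.8, 167.7] shoulder [277.1, 82.9] [ 0.5675 -0.1042  0.055 ]
axis psi 0.27947235298040257 ends [ 0.5834 -0.1583] [ 0.5522 -0.0495] len 0.11322681576729932 perp off shoulder 0.00034624235975971336
t 19.05 at [ 0.5406 -0.0083  0.0914] yaw -1.2856321798136534 F [-0.4691  0.0135  0.18  ] w 0.04325946546830825
tx 0.085 ty 0.000 tz 0.205 twist 0.000
```

The pin lies in the trough on the axis, with its shoulder about 62 mm out. Next: shut the fingers, go down behind the handle end and push along the trough.

Request:
arm_command --commands '[{"tx": 0,"ty": 0,"tz": 0,"twist": 0},{"tx": 0,"ty": 0,"tz": 0,"twist": 0},{"tx": 0,"ty": 0,"tz": 0,"twist": 0},{"tx": 0,"ty": 0,"tz": 0.08,"twist": 0},{"tx": 0,"ty": 0,"tz": 0.16,"twist": 0},{"tx": 0,"ty": 0,"tz": 0.24,"twist": 0},{"tx": 0,"ty": 0,"tz": 0.275,"twist": 0},{"tx": 0,"ty": 0,"tz": 0.275,"twist": 0}]' --claw 0

```text
t: 19.72
eef_pos: [0.539, -0.0098, 0.0204]
ee_rot: [3.137, -0.0, -1.289]
force: [0.9, -0.9, 0.5]
width: 0.0011
gripper_force: 0.0
```

Request:
arm_command --commands '[{"tx": 0.04,"ty": 0,"tz": 0,"twist": 0},{"tx": 0.08,"ty": 0,"tz": 0,"twist": 0},{"tx": 0.1,"ty": 0,"tz": 0,"twist": 0},{"tx": 0.12,"ty": 0,"tz": 0,"twist": 0},{"tx": 0.14,"ty": 0,"tz": 0,"twist": 0},{"tx": 0.16,"ty": 0,"tz": 0,"twist": 0},{"tx": 0.18,"ty": 0,"tz": 0,"twist": 0},{"tx": 0.2,"ty": 0,"tz": 0,"twist": 0}]'

```text
t: 20.38
eef_pos: [0.5547, -0.0572, 0.0226]
ee_rot: [-3.141, 0.0, -1.287]
force: [-0.2, 1.2, 0.5]
width: 0.0006
gripper_force: 0.7
```

Request:
arm_command --commands '[{"tx": 0.02,"ty": 0,"tz": 0,"twist": 0},{"tx": 0.04,"ty": 0,"tz": 0,"twist": 0},{"tx": 0.06,"ty": 0,"tz": 0,"twist": 0},{"tx": 0.08,"ty": 0,"tz": 0,"twist": 0},{"tx": 0.1,"ty": 0,"tz": 0,"twist": 0},{"tx": 0.12,"ty": 0,"tz": 0,"twist": 0},{"tx": 0.14,"ty": 0,"tz": 0,"twist": 0},{"tx": 0.15,"ty": 0,"tz": 0,"twist": 0}]'

```text
t: 21.05
eef_pos: [0.565, -0.0935, 0.0223]
ee_rot: [3.141, -0.0, -1.288]
force: [-1.2, 1.0, 0.0]
width: 0.0006
gripper_force: 0.7
```

```bash
python3 -c "
from h import *
pin(.055)
go([.5858-.2812*.0645,-.163+.9597*.0645,.022],-1.286)"
```

```text
0.96 [250.9, 23.7, 303.9, 258.2] shoulder [277.0, 140.0] [ 0.583  -0.1569  0.055 ]
axis psi 0.2810524703522836 ends [ 0.5987 -0.2116] [ 0.5662 -0.0993] len 0.116866367804785 perp off shoulder -0.00011387865352982117
t 21.2 at [ 0.5652 -0.0932  0.0224] yaw -1.287859183165272 F [-0.0689  0.3603  0.5481] w 0.00021269357329570295
tx 0.033 ty -0.001 tz 0.002 twist -0.001
```

The pin is sliding in with low force, and its tip is through. About 7 mm remain, so I push gently until it seats.

Request:
arm_command --commands '[{"tx": 0.008,"ty": 0,"tz": 0,"twist": 0},{"tx": 0.014,"ty": 0,"tz": 0,"twist": 0},{"tx": 0.02,"ty": 0,"tz": 0,"twist": 0},{"tx": 0.025,"ty": 0,"tz": 0,"twist": 0},{"tx": 0.03,"ty": 0,"tz": 0,"twist": 0},{"tx": 0.034,"ty": 0,"tz": 0,"twist": 0},{"tx": 0.036,"ty": 0,"tz": 0,"twist": 0},{"tx": 0.036,"ty": 0,"tz": 0,"twist": 0}]'

```text
t: 21.87
eef_pos: [0.5669, -0.099, 0.0224]
ee_rot: [-3.141, 0.003, -1.288]
force: [-5.5, 15.9, 4.3]
width: 0.0005
gripper_force: 8.7
```

Request:
arm_command --commands '[{"tx": 0.004,"ty": 0,"tz": 0,"twist": 0},{"tx": 0.008,"ty": 0,"tz": 0,"twist": 0},{"tx": 0.011,"ty": 0,"tz": 0,"twist": 0},{"tx": 0.014,"ty": 0,"tz": 0,"twist": 0},{"tx": 0.014,"ty": 0,"tz": 0,"twist": 0},{"tx": 0.014,"ty": 0,"tz": 0,"twist": 0},{"tx": 0.014,"ty": 0,"tz": 0,"twist": 0},{"tx": 0.014,"ty": 0,"tz": 0,"twist": 0}]'

```text
t: 22.53
eef_pos: [0.5669, -0.0993, 0.0223]
ee_rot: [-3.141, 0.006, -1.288]
force: [-11.2, 35.0, 11.9]
width: 0.0003
gripper_force: 18.5
```

The force rose with no further motion, so the pin is seated. I back off and check.

Request:
arm_command --commands '[{"tx": -0.04,"ty": 0,"tz": 0,"twist": 0},{"tx": -0.1,"ty": 0,"tz": 0,"twist": 0},{"tx": -0.16,"ty": 0,"tz": 0,"twist": 0},{"tx": -0.22,"ty": 0,"tz": -0.06,"twist": 0},{"tx": -0.26,"ty": 0,"tz": -0.16,"twist": 0},{"tx": -0.3,"ty": 0,"tz": -0.3,"twist": 0},{"tx": -0.3,"ty": 0,"tz": -0.45,"twist": 0},{"tx": -0.3,"ty": 0,"tz": -0.5,"twist": 0}]'

```text
t: 23.2
eef_pos: [0.5502, -0.0322, 0.1532]
ee_rot: [-3.134, -0.002, -1.285]
force: [0.8, 0.9, 0.1]
width: 0.0004
gripper_force: 0.0
```

```bash
python3 -c "
from h import *
pin(.055);go([0,0,0],0)
g=grab_frame('wrist')[0:200,180:380,::-1];s=grab_frame('side')[180:360,230:410,::-1]
for q in('clevis_hole','pin'):
  r=spot_point(q,'side')[:1];print(q,r and (r[0]['uv'],atz('side',r[0]['uv'],.055)))
cv2.imwrite('pics/m7.png',np.hstack([cv2.resize(g,(400,400)),cv2.resize(s,(400,400))]))"
```

```text
0.62 [269.8, 50.2, 298.6, 113.8] shoulder [280.3, 51.6] [ 0.5819 -0.1608  0.055 ]
axis psi 0.2808830851004381 ends [ 0.5824 -0.164 ] [ 0.5671 -0.1109] len 0.05526541717853421 perp off shoulder -0.00040428275369193016
t 23.35 at [ 0.5484 -0.0325  0.1491] yaw -1.2871970135334885 F [-0.7746 -1.1502 -0.9587] w 0.0004412591513865017
tx -0.739 ty 2.070 tz 0.596 twist -0.410
clevis_hole ([327.9, 282.4], array([ 0.5933, -0.159 ,  0.055 ]))
pin ([327.9, 284.4], array([ 0.5905, -0.1626,  0.055 ]))
```

View pics/m7.png

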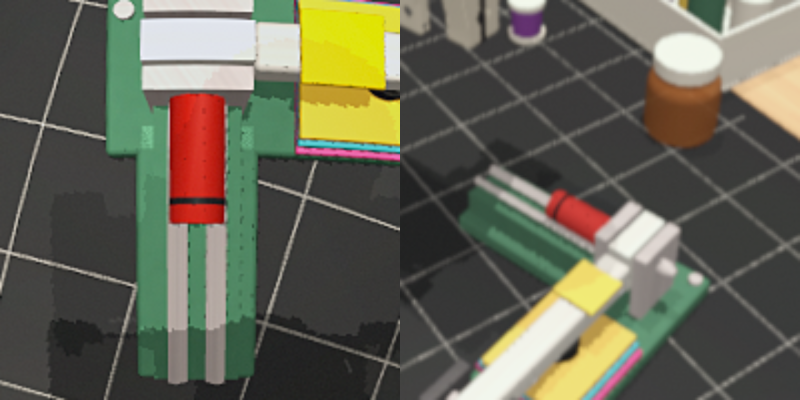

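The handle sits flush against the near cheek at (195,95). In the side crop the shank tip shows through the far cheek at (665,265), the arm is down and the jar is upright. Handing in.

```bash
python3 -c "
from station import *
print(job_done())"
```

```text
the job is handed in; nothing more can be done
None
```

I closed and locked the clamp and handed the job in: the arm is fully down, the red pin is home through both cheeks, and the punch and jar were left alone; `job_done()` returned no verdict, so this rests on the final camera views and the contact forces.

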